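# Cover two glued-up bats with their matching pressing boards

### The job

Two bare wooden bats lie fixed on their lower pressing boards, one with a round blade and one with a squared blade. Take the loose top boards (the ones with a grip bar) and lay on each blade the one of the same shape and size, flat and with its edges flush with the blade all round; set them down rather than drop them. Leave the top board that fits neither blade, and everything else on the counter, where it lies.

Things in the scene. Friction and masses are not known exactly. Their poses are not given: they have to be found in the camera images.
- station_round: Fixed fixture: bat with a round blade, 150 mm in diameter and 6 mm thick, on a 20 mm lower board of the same outline. Origin: on the counter below the blade centre; x along the handle, away from the blade, z up. Blade face at z = 26 mm; the handle (95 long, 30 wide, top at z = 36 mm) starts 90 mm from the origin.
- station_square: Fixed fixture: bat with a squared blade, 160 mm along x by 124 mm along y with rounded corners, 6 mm thick, on a 20 mm lower board of the same outline. Origin: on the counter below the blade centre; x along the handle, away from the blade, z up. Blade face at z = 26 mm; the handle (95 long, 30 wide, top at z = 36 mm) starts 95 mm from the origin.
- top_round: Top board with a round outline, 150 mm in diameter. Maple board 18 mm thick with a grip bar along its middle: 100 mm long (along x), 34 mm wide (y), 30 mm tall, its top 48 mm above the board's underside. Loose, about 0.26 kg. Origin: centre of the underside; z up, x along the grip bar.
- top_square: Top board with a squared outline, 160 mm along x by 124 mm along y with rounded corners. Maple board 18 mm thick with a grip bar along its middle: 100 mm long (along x), 34 mm wide (y), 30 mm tall, its top 48 mm above the board's underside. Loose, about 0.28 kg. Origin: centre of the underside; z up, x along the grip bar.
- top_small: Top board with a small round outline, 112 mm in diameter, that fits neither bat. Maple board 18 mm thick with a grip bar along its middle: 80 mm long (along x), 34 mm wide (y), 30 mm tall, its top 48 mm above the board's underside. Loose, about 0.16 kg. Origin: centre of the underside; z up, x along the grip bar.
- dome: Bystander: green glass dome weight, 68 mm in diameter, 48 mm tall. Origin: centre of its underside.
- mallet: Bystander: rubber-tipped wooden mallet lying flat, about 245 mm long, 108 mm over the head, 44 mm tall. Origin: under it, 60 mm from the head's middle; x points to the head.
- board_low: Bystander: lower of two stacked plain maple boards, 120 x 170 x 20 mm. Origin: centre of its underside.
- board_high: Bystander: upper of the two stacked plain boards, 120 x 170 x 20 mm. Origin: centre of its underside.
- glue: Bystander: upright glue jar, 60 mm in diameter, 90 mm tall. Origin: centre of its underside.
- brush: Bystander: glue brush lying flat, x along it. Origin: under it.
- handle_blank: Bystander: wooden handle blank lying flat, 100 x 30 x 22 mm. Origin: centre of its underside.
Not all that is in view belongs to the job. Leave any black look-alike of the top_round alone.

How it is judged (in metres and radians):
At the end, for the whole second after the job is handed in: The round top board lies flat and at rest on the round blade and the squared one on the squared blade, each centred within 8 mm; the squared board's long side is within 7 degrees of the blade's (either way round). The small top board and all bystanders are within 30 mm of where they started (horizontal distance between top_round and station_round below 0.008 m and z of top_round in the frame of station_round between 0.022 and 0.03 m and angle between each of top_round, top_square's own z axis and vertical below 0.05 rad and linear speed of each of top_round, top_square below 0.02 m/s and contact force between top_round and station_round above 0.3 N and horizontal distance between top_square and station_square below 0.008 m and z of top_square in the frame of station_square between 0.022 and 0.03 m and contact force between top_square and station_square above 0.3 N and angle between the x axis of top_square and the x axis of station_square, either way round below 0.12 rad and distance of each of top_small, dome, mallet, board_low, board_high, glue, brush, handle_blank from where it was at the start of the episode below 0.03 m); the robot touches nothing.
It fails at once if a top board is let go more than about 20 mm above a blade (dropped) ((horizontal distance between top_round and station_round below 0.06 m and z of top_round in the frame of station_round above 0.046 m and contact force between the fingers and top_round below 0.01 N) or (horizontal distance between top_round and station_square below 0.06 m and z of top_round in the frame of station_square above 0.046 m and contact force between the fingers and top_round below 0.01 N) or (horizontal distance between top_square and station_round below 0.06 m and z of top_square in the frame of station_round above 0.046 m and contact force between the fingers and top_square below 0.01 N) or (horizontal distance between top_square and station_square below 0.06 m and z of top_square in the frame of station_square above 0.046 m and contact force between the fingers and top_square below 0.01 N)).
It fails at once if the small top board or a bystander is moved more than 30 mm (distance of any of top_small, dome, mallet, board_low, board_high, glue, brush, handle_blank from where it was at the start of the episode above 0.03 m).
It also fails if it takes over 54 s, if anything falls off the work surface, if the arm or the gripper's body presses on something with over 40 N, if the wrist force passes 120 N, or if a joint passes its speed limit or range.

### The arm

A 6-joint arm with a two-finger parallel gripper is mounted at the origin on the work surface. World frame = base frame: x ahead of the robot, y to its left, z up, the work surface at z = 0. Lengths are in mm, angles in rad, forces in N, time in s.
With the tool pointing down it reaches from about 300 to 750 mm from the base axis. Payload 8.5 kg.
Tool frame: the origin (TCP) lies midway between the tips of the shut fingers; the grasp point (between the pads) lies 19 mm behind it (env.hold_point_z is the z of the grasp point in the tool frame, in mm); z points along the fingers, y is the line along which they close (so a half turn about z gives the same grasp; the last joint's range is limited). The gripper opens to 88 mm and grips with 3 to 60 N. Pads are 18 mm wide; open, the fingers measure 123 mm over their backs; the gripper's body (75 mm by 187 mm) begins 45 mm behind the grasp point.
Start: joints at [0.958, 0.381, 1.297, -0, 1.464, -0.215], TCP at [213.055, 507.038, 238.748] pointing down, gripper open.
Joint ranges: [-3.11, 3.11], [-0.89, 2.33], [0.22, 2.48], [-1.42, 4.56], [0.17, 2.85], [-2.88, 2.88]. Speed limits (rad/s): [2.39, 2.39, 3.14, 3.14, 3.14, 3.14].

### API

Orientations are given as a rotation vector (axis times angle).
In Python, from rig import readout, camera, calibration, sign_off, env gives the robot as it stands.
- The arm moves only by the tool move_arm, never from a script. Its argument "steps" is a list of rows, each a list of 3 entries, a list of its own where there are three numbers: the shift along the tool's x, y, z in m, then the turn about the tool's z in degrees, then the opening, from 0 (shut) to 1 (fully open). A call has 1 to 20 rows; each row is the pose to reach, as a shift and turn from the pose commanded when the call began, along the tool's axes at that moment; what a row does not reach only later rows make up. A row lasts 1/8 s, in which the tool goes at most 62.5 mm and 10.7 degrees, less where a joint would pass 70% of its speed; a pose out of reach is approached as far as the arm can. A call with a gripper value outside its range is refused whole. The fingers move at their own pace and stop on an object; "squeeze" is the grip in N (left out, the last holds). Time passes only in rows, so rows that repeat a pose let the fingers close. It gives the time, the measured TCP pose, the force, the opening and the grip force at its end, in the units of the state.
- readout.state(): the state, without advancing time (a new reading comes with each control period).
- camera(name): name is "scene" or "top" or "wrist"; returns the picture (420x560x3 uint8, red, green, blue); there is no depth.
- calibration(name): a dict with "fx", "fy", "cx", "cy" (pixels), "extrinsics" (4x4, takes a point from camera to world coordinates); the wrist camera has in their place "tool_from_camera" (4x4, takes a point from camera to tool coordinates, whose origin is the TCP and whose axes are the flange's). Camera axes: x right, y down, z forward; pixel columns grow to the right and rows downward; lengths in mm; the calibration is good to about 2 mm. A picture is of the moment at which its call begins: read the wrist's pose just before it. calibration takes no time and is no camera call.
- sign_off(): hands the job in; it is judged then, once.
The state is a dict: "t": time; "joint_pos": joint angles; "joint_velocities": joint speeds; "effort": joint torques, N m; "tcp_pos": TCP position; "eef_rot": TCP orientation; "wrist_force": force on the tool from outside, world axes, zero at the start; "wrist_torque": the same for the moment, N m; "grip_width": finger opening in mm; "grip_force": force on a finger pad.
Only numpy, scipy, OpenCV 4.12 (cv2) and the standard library are available. Lean on these libraries where they do the work, as an engineer would, in place of code of your own. Each camera call takes 0.05 s, during which the arm holds its last target. There are 200 camera calls.

## Working session

There is one attempt and no reset: what is moved stays moved. The work goes in short steps, Python scripts to look and compute and a tool call to move; the robot and the scene stay as the last step left them, time stands still between calls to the robot, and variables do not carry over. Pictures are saved under pics/ and viewed, at most 10 in all, crops included, and the job is handed in when it is done.

Besides the shell and the picture viewer there is one more tool, called by a JSON object that holds its "name" and its "arguments", one argument or row to a line. move_arm: Moves the arm, as the interface text tells. Its arguments: {"type":"object","properties":{"steps":{"type":"array","items":{"type":"array"}},"squeeze":{"type":"number"}},"required":["steps"]}

```bash
mkdir -p pics; python3 - <<'E'
from rig import readout,camera,calibration,env
import cv2,numpy as np
for n in("top","scene","wrist"):
    im=camera(n); cv2.imwrite(f"pics/{n}0.png",im[:,:,::-1])
    c=calibration(n); print(n,{k:np.round(np.array(v),3).tolist() for k,v in c.items()})
print(readout.state())
E
```

```text
top {'fx': 525.089, 'fy': 525.089, 'cx': 281.69, 'cy': 212.971, 'extrinsics': [[-0.071, -0.974, 0.216, 204.413], [-0.997, 0.069, -0.017, -6.852], [0.002, -0.217, -0.976, 1575.059], [0.0, 0.0, 0.0, 1.0]]}
scene {'fx': 385.991, 'fy': 385.991, 'cx': 273.865, 'cy': 213.542, 'extrinsics': [[0.123, 0.631, -0.766, 1477.346], [0.992, -0.096, 0.08, -119.293], [-0.023, -0.77, -0.638, 840.252], [0.0, 0.0, 0.0, 1.0]]}
wrist {'fx': 324.828, 'fy': 324.828, 'cx': 280.298, 'cy': 208.076, 'tool_from_camera': [[0.0, -0.951, -0.311, 80.353], [1.0, -0.0, 0.001, -0.978], [-0.001, -0.311, 0.951, -144.646], [0.0, 0.0, 0.0, 1.0]]}
{'t': 0.15, 'joint_pos': array([ 9.57699076e-01,  3.81064101e-01,  1.29799167e+00,  1.21351584e-05,
        1.46360176e+00, -2.15329174e-01]), 'joint_velocities': array([ 1.76058596e-04, -7.61362796e-04, -2.12226186e-03, -6.39877245e-04,
       -3.29818046e-04, -1.60367256e-05]), 'effort': array([ 2.08862533e-03, -4.38087809e+01, -2.24615586e+01,  7.13461661e-02,
        3.43975495e-02, -1.09626023e-04]), 'tcp_pos': array([212.94875021, 506.89200349, 238.29936644]), 'eef_rot': array([-6.20616786e-01, -3.07923283e+00,  1.52341718e-03]), 'wrist_force': array([0.21804991, 0.22632797, 0.24518855]), 'wrist_torque': array([-0.02213473, -0.00946603,  0.05501976]), 'grip_force': 0.0, 'grip_width': 88.33671075457652}
```

View pics/top0.png

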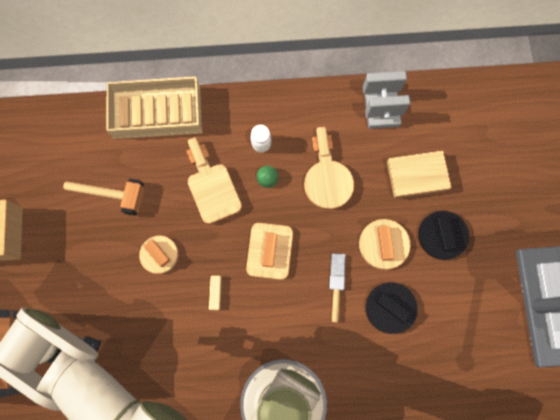

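View pics/scene0.png

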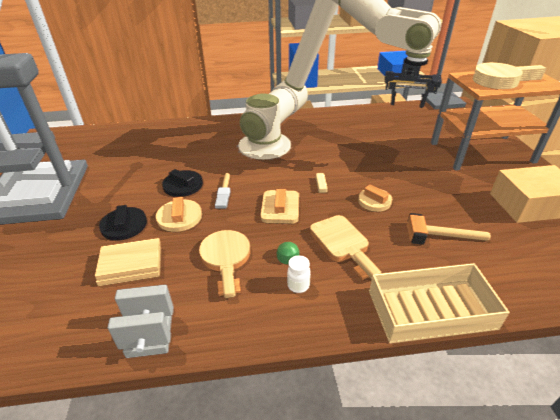

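The candidate top boards in the top view are maple round (385,244), small round (158,254), squared (270,250), and black look-alikes (443,235) and (391,307). The round blade is at (330,185) and the squared one at (215,193). I choose the maple round at (385,244) and the squared at (270,250), and will check that choice in a close crop while measuring.

```bash
cat >h.py <<'E'
import cv2,numpy as np
from rig import calibration
def ray(n,uv,T=None):
    c=calibration(n); T=np.array(c["extrinsics"]) if T is None else T
    d=np.array([(uv[0]-c["cx"])/c["fx"],(uv[1]-c["cy"])/c["fy"],1.])
    return T[:3,3],T[:3,:3]@d
def onz(n,uv,z,T=None):
    o,d=ray(n,uv,T); return (o+d*(z-o[2])/d[2])[:2]
def tri(a,b):
    (o1,d1),(o2,d2)=a,b
    s=np.linalg.lstsq(np.c_[d1,-d2],o2-o1,rcond=None)[0]
    p,q=o1+s[0]*d1,o2+s[1]*d2
    return (p+q)/2,np.linalg.norm(p-q)
def blobs(m,amin):
    cs,_=cv2.findContours(m.astype(np.uint8),cv2.RETR_EXTERNAL,cv2.CHAIN_APPROX_NONE)
    return [c for c in cs if cv2.contourArea(c)>amin]
def masks(bgr):
    hsv=cv2.cvtColor(bgr,cv2.COLOR_BGR2HSV); h,s,v=cv2.split(hsv)
    maple=(h>=13)&(h<=30)&(v>150)&(s>50)
    bar=(h<=13)&(s>120)&(v>150)
    return maple,bar
E
python3 - <<'E'
from h import *
im=cv2.imread("pics/top0.png"); sc=cv2.imread("pics/scene0.png")
hs=cv2.cvtColor(im,cv2.COLOR_BGR2HSV)
for n,p in dict(bar=(386,243),barsq=(269,250),maple=(370,250),blade=(330,185),counter=(300,300),c2=(450,180)).items(): print(n,hs[p[1],p[0]])
hs=cv2.cvtColor(sc,cv2.COLOR_BGR2HSV)
for n,p in dict(bar=(178,208),barsq=(281,200),maple=(165,215),blade=(225,247),side=(225,268),counter=(250,300)).items(): print(n,hs[p[1],p[0]])
for nm,i in(("top",im),("scene",sc)):
  for k,m in zip(("maple","bar"),masks(i)):
    for c in blobs(m,60):
        r=cv2.minAreaRect(c); x,y=r[0]
        print(nm,k,np.round(r[0],1),np.round(r[1],1),round(r[2],1),cv2.contourArea(c))
a=cv2.resize(im[120:290,180:480],(800,453),interpolation=cv2.INTER_CUBIC); cv2.imwrite("pics/crop.png",a)
E
```

```text
bar [ 13 151 242]
barsq [ 13 149 242]
maple [ 22  92 253]
blade [ 21 100 250]
counter [ 10 149 144]
c2 [ 13 130 131]
bar [ 15 159 249]
barsq [ 15 159 249]
maple [ 18 124 231]
blade [ 24  95 254]
side [ 22 106 253]
counter [ 12 163 174]
top maple [136. 412.] [14. 34.] 90.0 108.5
top maple [313.  406.5] [18. 25.] -0.0 229.5
top maple [287.5 391.5] [55. 63.] 90.0 821.5
top maple [ 42.  396.6] [58.5 38.8] 73.1 267.5
top maple [ 50.3 354.9] [13.  22.4] 29.1 77.0
top maple [ 23.7 353. ] [27.2 48.5] 35.1 622.5
top maple [ 72.  359.2] [144.6  30.9] 43.2 1067.5
top maple [334.9 305.5] [ 7.6 33.3] 3.4 213.0
top maple [214.  292.5] [35. 12.] 90.0 379.0
top maple [158.  254.5] [39. 38.] 90.0 1154.0
top maple [269.1 250.6] [43.5 56.3] 7.1 2265.5
top maple [384.  243.5] [51. 52.] 90.0 2051.0
top maple [  3. 227.] [56.  6.] 90.0 268.5
top maple [ 99.8 191.9] [75.  23.7] 5.7 817.0
top maple [418.4 172.9] [40.7 60.1] 81.4 2261.5
top maple [207.1 177.5] [86.8 43.1] 67.4 2530.0
top maple [321.  170.9] [80.2 50.3] 60.4 2311.0
top maple [151.9 104.5] [53.  96.8] 86.1 4663.5
top bar [195.8 350.3] [ 7.8 35
[... 2265 characters left out ...]
1 184.1] [50.6 18.3] 20.8 279.5
scene bar [271.9 250.6] [220.2 575.8] 82.8 54649.0
scene bar [183.7 141.2] [11.7 63.6] 85.6 252.0
scene bar [445.2 134. ] [16.3 11.7] 47.5 61.0
scene bar [509.3 130.6] [74.4 37.9] 8.8 1161.0
scene bar [460.5 113.4] [29.  25.3] 42.7 373.0
scene bar [359.4 123. ] [ 37.9 156.6] 86.0 3755.5
scene bar [290.5  54. ] [34. 19.] 90.0 262.0
scene bar [322.6  51.4] [ 9.2 33.5] 3.8 203.5
scene bar [368.9  48.8] [33.4 72. ] 86.5 1448.5
scene bar [235.8  59.7] [75.6 69.3] 86.2 4767.0
scene bar [500.   49.5] [ 99. 118.] 90.0 2873.0
scene bar [435.3  35.9] [19.7 78.5] 13.7 842.0
scene bar [132.5 105.1] [225.4 168.3] 85.1 22754.0
scene bar [26.3 57.7] [124.4  37.8] 68.8 2835.0
```

View pics/crop.png

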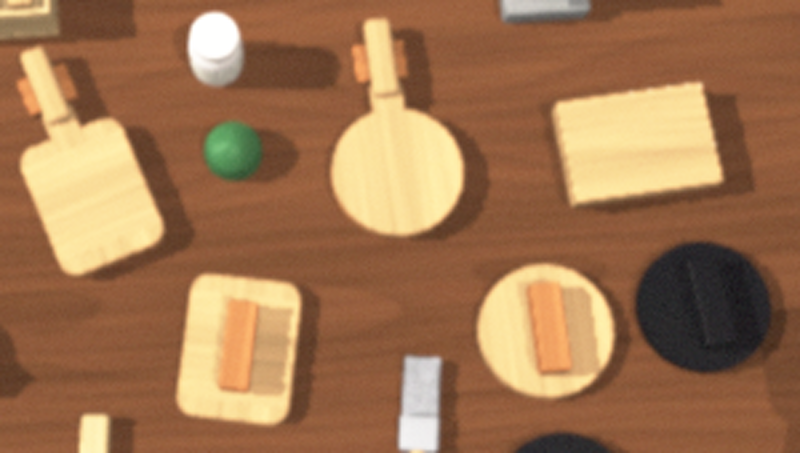

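The crop confirms the choice: the maple round board (crop 545,330) with an orange bar matches the round blade (398,172). The squared board (240,348) matches the squared blade (92,196), and the black ones are look-alikes. Next I compute coarse positions and the first fly-over.

```bash
cat >>h.py <<'E'
from scipy.spatial.transform import Rotation as Ro
def tool():
    from rig import readout
    s=readout.state(); return np.array(s["tcp_pos"]),Ro.from_rotvec(s["eef_rot"]).as_matrix(),s
def go(p,ang=None):
    """shift in tool axes (m) to TCP world p; ang = world direction (deg) wanted for tool x (mod 180): turn about tool z"""
    t,R,s=tool(); d=R.T@(np.array(p)-t)/1000
    turn=None
    if ang is not None:
        a=np.radians(ang); v=R.T@[np.cos(a),np.sin(a),0]; turn=np.degrees(np.arctan2(v[1],v[0])); turn=(turn+90)%180-90
    return np.round(d,4),turn
E
python3 - <<'E'
from h import *
P=dict(round=((384,243.5),18),square=((269.1,250.6),18),sr=((329.5,185),26),ss=((214.5,193.5),26),small=((158,254.5),18),dome=((267,176),24),glue=((261,139),60),brush=((337,285),5),hb=((214,292),22),boards=((418,173),40),black2=((391,307),18),black1=((443,235),18))
for k,(uv,z) in P.items(): print(k,np.round(onz("top",uv,z)))
t,R,s=tool(); print(np.round(R,3))
for p,q,n,z in(((379.7,227.7),(387.9,259.8),"barR",48),((271.7,234.5),(267.7,266.2),"barS",48),((330,185),(322,128),"sr",30),((215,193),(194,140),"ss",30)):
    v=onz("top",q,z)-onz("top",p,z); print(n,np.degrees(np.arctan2(v[1],v[0])))
print(go([350,60,300]))
E
```

```text
round [ 434. -333.]
square [437.  12.]
sr [ 625. -186.]
ss [623. 166.]
small [449. 343.]
dome [668.   3.]
glue [776.  13.]
brush [ 322. -183.]
hb [326. 181.]
boards [ 640. -457.]
black2 [ 246. -333.]
black1 [ 448. -514.]
[[-0.922  0.387 -0.001]
 [ 0.387  0.922 -0.001]
 [ 0.    -0.001 -1.   ]]
barR -172.1851973186549
barS 169.07835662929588
sr 2.51403116129503
ss 18.27573531730802
(array([-0.2994, -0.359 , -0.0614]), None)
```

```bash
python3 - <<'E'
from h import *
print(go([430,-120,250],169),go([450,60,250],169))
E
```

```text
(array([-0.4429, -0.4939, -0.0113]), np.float64(-11.790494412987329)) (array([-0.3917, -0.3202, -0.0115]), np.float64(-11.790494412987329))
```

{"name": "move_arm", "arguments": {
  "steps": [
    [[-0.1,-0.08,-0.01],-11.8,1],
    [[-0.2,-0.16,-0.01],-11.8,1],
    [[-0.3,-0.24,-0.01],-11.8,1],
    [[-0.392,-0.32,-0.01],-11.8,1],
    [[-0.392,-0.32,-0.01],-11.8,1],
    [[-0.392,-0.32,-0.01],-11.8,1],
    [[-0.392,-0.32,-0.01],-11.8,1],
    [[-0.392,-0.32,-0.01],-11.8,1],
    [[-0.392,-0.32,-0.01],-11.8,1],
    [[-0.392,-0.32,-0.01],-11.8,1],
    [[-0.392,-0.32,-0.01],-11.8,1]
  ]
}}

```text
t: 1.52
tcp_pos: [449.8, 61.4, 248.8]
eef_rot: [-0.298, -3.127, -0.0]
wrist_force: [-0.7, 0.5, -0.4]
grip_width: 88.1
grip_force: 0.0
```

```bash
python3 - <<'E'
from h import *
from rig import camera
t,R,s=tool(); im=camera("wrist"); cv2.imwrite("pics/w1.png",im[:,:,::-1]); np.savez("w1.npz",t=t,R=R)
print(t,s["t"],np.degrees(np.arctan2(R[1,0],R[0,0])),np.abs(s["joint_velocities"]).max(),go([450,-160,250]))
E
```

```text
[449.82301758  61.39643644 248.76187601] 1.525 169.10060065096448 0.0071396232716043305 (array([-0.0419, -0.2175, -0.0012]), None)
```

View pics/w1.png

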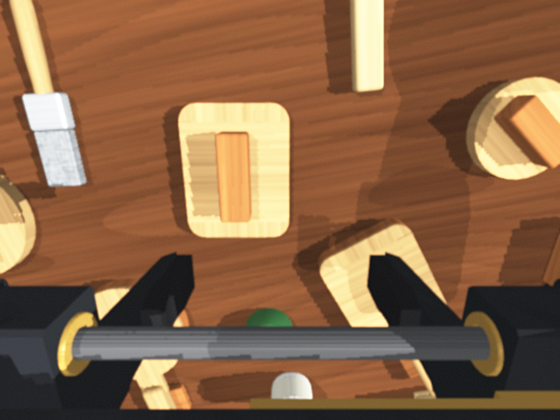

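The wrist view shows the squared board at cols 180-290, rows 102-237, with its bar at (233,177). The gripper hides everything below row ~255, so I'll view the blades from further out.

{"name": "move_arm", "arguments": {
  "steps": [
    [[-0.09,-0.198,0.0],0,1],
    [[-0.09,-0.198,0.0],0,1],
    [[-0.09,-0.198,0.0],0,1],
    [[-0.09,-0.198,0.0],0,1],
    [[-0.09,-0.198,0.0],0,1],
    [[-0.09,-0.198,0.0],0,1]
  ]
}}

```text
t: 2.33
tcp_pos: [500.9, -149.6, 248.8]
eef_rot: [-0.298, -3.127, -0.001]
wrist_force: [-1.5, 1.2, 0.0]
grip_width: 88.3
grip_force: 0.0
```

```bash
cat >>h.py <<'E'
def snap(k):
    from rig import camera
    t,R,s=tool(); im=camera("wrist"); cv2.imwrite(f"pics/w{k}.png",im[:,:,::-1]); np.savez(f"w{k}.npz",t=t,R=R)
    print(np.round(t,1),s["t"],np.degrees(np.arctan2(R[1,0],R[0,0])),np.abs(s["joint_velocities"]).max())
E
python3 - <<'E'
from h import *
snap(2); print(go([470,-330,250]))
E
```

```text
[ 500.9 -149.6  248.8] 2.325 169.1021499994159 0.009555451936197841
(array([-0.0037, -0.1831, -0.0011]), None)
```

{"name": "move_arm", "arguments": {
  "steps": [
    [[-0.004,-0.183,0.0],0,1],
    [[-0.004,-0.183,0.0],0,1],
    [[-0.004,-0.183,0.0],0,1],
    [[-0.004,-0.183,0.0],0,1],
    [[-0.004,-0.183,0.0],0,1]
  ]
}}

```text
t: 3.0
tcp_pos: [470.4, -330.2, 248.9]
eef_rot: [0.299, 3.127, 0.001]
wrist_force: [0.9, 0.4, 0.1]
grip_width: 88.3
grip_force: 0.0
```

```bash
python3 - <<'E'
from h import *
snap(3); print(go([650,-100,250]))
E
```

```text
[ 470.4 -330.2  248.9] 3.0 169.0805314752475 0.016925497539967912
(array([-0.1328,  0.2597, -0.0008]), None)
```

{"name": "move_arm", "arguments": {
  "steps": [
    [[-0.133,0.26,0.0],0,1],
    [[-0.133,0.26,0.0],0,1],
    [[-0.133,0.26,0.0],0,1],
    [[-0.133,0.26,0.0],0,1],
    [[-0.133,0.26,0.0],0,1],
    [[-0.133,0.26,0.0],0,1],
    [[-0.133,0.26,0.0],0,1]
  ]
}}

```text
t: 3.92
tcp_pos: [649.8, -101.1, 249.0]
eef_rot: [-0.299, -3.127, 0.0]
wrist_force: [-0.1, -0.6, -0.5]
grip_width: 87.9
grip_force: 0.0
```

```bash
python3 - <<'E'
from h import *
snap(4); print(go([650,70,250]))
E
```

```text
[ 649.8 -101.1  249. ] 3.925 169.08252146793222 0.02795345608526708
(array([ 0.0324,  0.1688, -0.0009]), None)
```

{"name": "move_arm", "arguments": {
  "steps": [
    [[0.032,0.168,0.0],0,1],
    [[0.032,0.168,0.0],0,1],
    [[0.032,0.168,0.0],0,1],
    [[0.032,0.168,0.0],0,1],
    [[0.032,0.168,0.0],0,1]
  ]
}}

```text
t: 4.6
tcp_pos: [650.7, 67.7, 249.0]
eef_rot: [0.303, 3.127, -0.001]
wrist_force: [-1.1, -0.8, -0.9]
grip_width: 88.2
grip_force: 0.0
```

```bash
python3 - <<'E'
from h import *
snap(5)
m=cv2.imread
cv2.imwrite("pics/mont.png",cv2.resize(np.vstack([np.hstack([m("pics/w2.png"),m("pics/w3.png")]),np.hstack([m("pics/w4.png"),m("pics/w5.png")])]),(800,600)))
for k in(1,2,3,4,5):
  for nm,mk in zip(("maple","bar"),masks(m(f"pics/w{k}.png"))):
    mk=mk.copy(); mk[260:]=0
    for c in blobs(mk,900):
        r=cv2.minAreaRect(c); b=cv2.boundingRect(c); print(k,nm,np.round(r[0],1),np.round(r[1],1),round(r[2],1),b)
E
```

```text
[650.7  67.7 249. ] 4.6 168.93449564956234 0.017158069906988385
1 maple [375. 241.] [ 36. 100.] 90.0 (325, 223, 101, 37)
1 maple [ 17.5 223. ] [72. 35.] 90.0 (0, 187, 36, 73)
1 maple [233.5 169.5] [111. 137.] 0.0 (178, 101, 112, 138)
1 maple [516.5 128. ] [104.  85.] 90.0 (474, 76, 86, 105)
1 maple [32.3 45.5] [99.9 23.6] 75.3 (9, 0, 45, 94)
1 bar [142.  222.4] [31.  77.1] 82.9 (103, 204, 80, 33)
1 bar [198.3  83.7] [ 50.6 264.6] 78.7 (65, 42, 262, 91)
1 bar [189.6  45.2] [ 26.3 269.6] 78.0 (60, 14, 264, 72)
1 bar [180.5  36. ] [ 72. 285.] 90.0 (38, 0, 286, 73)
2 maple [272. 241.] [ 36. 112.] 90.0 (216, 223, 113, 37)
2 maple [523.5 208.5] [101.  71.] 90.0 (488, 158, 72, 102)
2 maple [111.2 144.2] [143.4 126. ] 48.8 (43, 79, 138, 134)
2 maple [416.2  87.5] [121.5 163.4] 3.8 (352, 9, 130, 158)
3 maple [417.5 239. ] [ 40. 115.] 90.0 (360, 219, 116, 41)
3 maple [269. 142.] [134. 132.] 90.0 (203, 75, 133, 135)
3 maple [533.5  83.5] [159.  51.] 90.0 (508, 4, 52, 160)
3 bar [526.3 239.9] [25.6 71.1] 78.0 (494, 223, 66, 37)
3 bar [ 41.5 223. ] [43.6 89.7] 80.0 (0, 199, 90, 49)
3 bar [289.5 2
[... 297 characters left out ...]
] 90.0 (0, 0, 353, 123)
4 maple [ 41.5 209. ] [100.  83.] 90.0 (0, 159, 84, 101)
4 maple [204.  180.1] [133.4 151.6] 8.2 (140, 104, 132, 156)
4 maple [500.5 132. ] [117. 242.] 0.0 (442, 11, 118, 243)
4 maple [349.  18.] [ 36. 124.] 90.0 (287, 0, 125, 37)
4 maple [49.5 46.5] [93. 99.] 90.0 (0, 0, 100, 94)
4 bar [507.  243.3] [27.8 80.6] 84.8 (468, 231, 81, 29)
4 bar [341.3 135.3] [ 35.7 145. ] 76.0 (267, 113, 146, 57)
4 bar [223.3  17.4] [19.9 85.7] 75.3 (181, 0, 84, 35)
4 bar [26.  33.5] [67. 42.] 90.0 (5, 0, 43, 68)
5 maple [ 68.9 195.7] [141.8 116.7] 26.6 (2, 134, 138, 126)
5 maple [382.1 164.3] [219.8 122.7] 61.4 (286, 46, 153, 214)
5 maple [185.5  34.5] [ 69. 127.] 90.0 (122, 0, 128, 70)
```

View pics/mont.png

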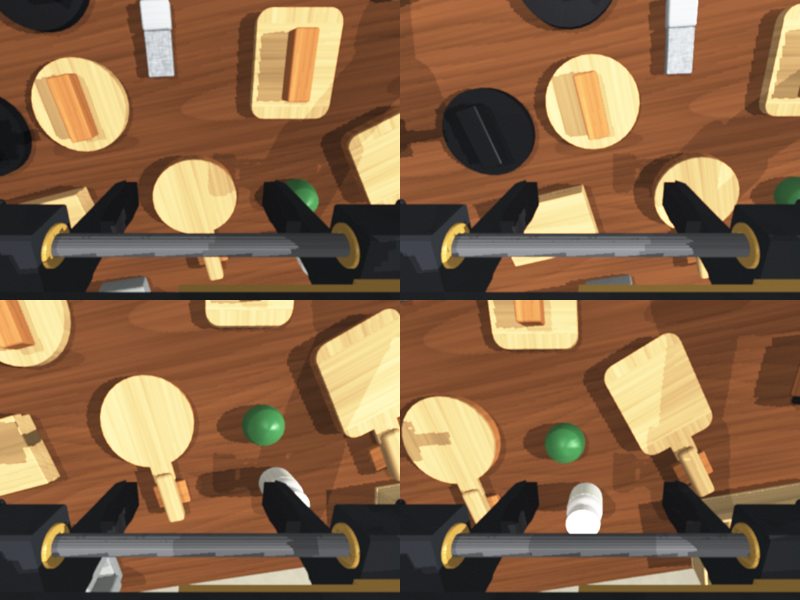

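The montage (scale 1/1.4) shows the round board in w3 at (269,142) px and the round blade in w4 at (206,168). The squared blade is in w5 at about (370,145), with its handle toward the lower right. One more view over the squared blade, then I measure.

{"name": "move_arm", "arguments": {
  "steps": [
    [[0.04,0.1,0.0],0,1],
    [[0.04,0.1,0.0],0,1],
    [[0.04,0.1,0.0],0,1],
    [[0.04,0.1,0.0],0,1]
  ]
}}

```text
t: 5.15
tcp_pos: [631.1, 173.2, 248.7]
eef_rot: [0.304, 3.127, -0.001]
wrist_force: [0.7, -0.4, -1.3]
grip_width: 88.2
grip_force: 0.0
```

```bash
cat >>h.py <<'E'
from scipy.optimize import least_squares
def cam(k):
    d=np.load(f"w{k}.npz"); T=np.eye(4); T[:3,:3]=d["R"]; T[:3,3]=d["t"]
    return T@np.array(calibration("wrist")["tool_from_camera"])
def plane(k,px,z):
    T=cam(k); return np.array([onz("wrist",p,z,T) for p in px])
def contour(k,world,z,op=0):
    """maple(+bar) blob containing world point, as points on plane z"""
    im=cv2.imread(f"pics/w{k}.png"); hsv=cv2.cvtColor(im,cv2.COLOR_BGR2HSV); h,s,v=cv2.split(hsv)
    m=((h>=13)&(h<=32)&(v>140)&(s<135)).astype(np.uint8); m[262:]=0
    m=cv2.morphologyEx(m,cv2.MORPH_CLOSE,np.ones((3,3)))
    cs,_=cv2.findContours(m,cv2.RETR_EXTERNAL,cv2.CHAIN_APPROX_NONE); f=np.zeros_like(m); cv2.drawContours(f,cs,-1,1,-1)
    f=cv2.morphologyEx(f,cv2.MORPH_OPEN,cv2.getStructuringElement(cv2.MORPH_ELLIPSE,(max(op,5),)*2))
    T=cam(k); c=calibration("wrist"); q=np.linalg.inv(T)@[*world,z,1]
    u=(q[0]/q[2]*c["fx"]+c["cx"],q[1]/q[2]*c["fy"]+c["cy"])
    cs,_=cv2.findContours(f,cv2.RETR_EXTERNAL,cv2.CHAIN_APPROX_NONE)
    C=max(cs,key=lambda a:cv2.pointPolygonTest(a,u,True))[:,0]
    C=C[(C[:,0]>2)&(C[:,0]<557)&(C[:,1]>2)&(C[:,1]<258)]
    return plane(k,C,z)
def circle(k,w,z,op=0,handle=None):
    P=contour(k,w,z,op); n=cam(k)[:2,3]; c=np.array(w,float)
    for _ in range(3):
        d=P-c; a=np.arctan2(d[:,1],d[:,0]); f=c-n; ok=d@f/np.linalg.norm(f)>-10
        if handle is not None: ok&=np.abs((np.degrees(a)-handle+180)%360-180)>25
        r=least_squares(lambda x:np.hypot(*(P[ok]-x[:2]).T)-x[2],[*c,75],loss="soft_l1"); c=r.x[:2]
    return r.x,ok.sum(),np.sqrt(np.mean(r.fun**2))
def rect(k,w,z,op=0):
    P=contour(k,w,z,op).astype(np.float32); r=cv2.minAreaRect(P); return r,cv2.boxPoints(r)
E
python3 - <<'E'
from h import *
snap(6)
def pr(k,c,z): return cam(k)[:3,3],np.array([*c,z])-cam(k)[:3,3]
for nm,w,z,ks,op,hd in(("top_round",(434,-333),18,(3,2),0,None),("blade_round",(625,-186),26,(4,2,5),41,2.5)):
    R={k:circle(k,w,z,op,hd) for k in ks}
    for k,r in R.items(): print(nm,k,np.round(r[0],1),r[1],round(r[2],2))
    for b in ks[1:]: print("  tri",[np.round(x,1) for x in tri(pr(ks[0],R[ks[0]][0][:2],z),pr(b,R[b][0][:2],z))])
for nm,w,z,ks,op in(("top_square",(437,12),18,(1,2),0),("blade_square",(623,166),26,(6,5),41)):
    B={}
    for k in ks:
        r,b=rect(k,w,z,op); print(nm,k,np.round(r[0],1),np.round(r[1],1),round(r[2],1)); B[k]=b
    for p in B[ks[0]]:
        q=min(B[ks[1]],key=lambda x:np.linalg.norm(x-p)); print("  corner",[np.round(x,1) for x in tri(pr(ks[0],p,z),pr(ks[1],q,z))])
E
```

```text
[631.1 173.2 248.7] 5.15 168.9064713733923 0.012264865046369403
top_round 3 [ 435.8 -337.1   74.5] 196 0.35
top_round 2 [ 436.  -336.3   74.2] 202 0.34
  tri [array([ 436.1, -337.2,   16.4]), np.float64(0.1)]
blade_round 4 [ 630.8 -185.4   74.5] 141 0.37
blade_round 2 [ 625. -186.   75.] 0 nan
blade_round 5 [ 630.9 -184.5   74.3] 146 0.35
  tri [array([ 632.8, -188.4,   12.3]), np.float64(1.2)]
  tri [array([ 631.2, -185.9,   24. ]), np.float64(0.1)]
top_square 1 [440.2   9.3] [124.6 159.7] 79.1
top_square 2 [440.3   7.9] [126.1 159.8] 79.1
  corner [array([349.6, -38. ,  14.5]), np.float64(0.6)]
  corner [array([507.9, -68.3,  14.5]), np.float64(0.5)]
  corner [array([530.9,  55.3,  17. ]), np.float64(0.1)]
  corner [array([373.6,  85.5,  17. ]), np.float64(0.1)]
  return _methods._mean(a, axis=axis, dtype=dtype,
  ret = ret.dtype.type(ret / rcount)
Traceback (most recent call last):
  File "h.py", line 64, in rect
    P=contour(k,w,z,op).astype(np.float32); r=cv2.minAreaRect(P); return r,cv2.boxPoints(r)
      ~~~~~~~^^^^^^^^^^
  File "h.py", line 55, in contour
    return plane(k,C,z)
  File "h.py", line 42, in plane
    T=cam(k); return np.array([onz("wrist",p,z,T) for p in px])
                               ~~~^^^^^^^^^^^^^^^
  File "h.py", line 8, in onz
    o,d=ray(n,uv,T); return (o+d*(z-o[2])/d[2])[:2]
        ~~~^^^^^^^^
  File "h.py", line 4, in ray
    c=calibration(n); T=np.array(c["extrinsics"]) if T is None else T
ValueError: time passes only in moves, steps and waits
```

Measurements match (heights ≈18 and ≈24). I'll cache the calibration and finish the squared blade.

```bash
sed -i 's/^from rig import calibration/import rig,functools\ncalibration=functools.lru_cache(None)(rig.calibration)/' h.py
python3 - <<'E'
from h import *
def pr(k,c,z): return cam(k)[:3,3],np.array([*c,z])-cam(k)[:3,3]
z=26;B={}
for k in(6,5):
    r,B[k]=rect(k,(623,166),z,41); print(k,np.round(r[0],1),np.round(r[1],1),round(r[2],1))
for p in B[6]:
    q=min(B[5],key=lambda x:np.linalg.norm(x-p)); print("  corner",np.round(p,1),[np.round(x,1) for x in tri(pr(6,p,z),pr(5,q,z))])
print(go([440,9,120],169))
E
```

```text
6 [632.1 168. ] [171.8 124.8] 19.1
5 [632.2 167.6] [171.6 124.2] 19.2
  corner [530.5 198.9] [array([530.4, 199. ,  23.3]), np.float64(0.0)]
  corner [571.4  80.9] [array([571.5,  80.8,  25.6]), np.float64(0.1)]
  corner [733.7 137.1] [array([733.5, 137.1,  26.3]), np.float64(0.1)]
  corner [692.9 255.1] [array([693.5, 255.4,  24.1]), np.float64(0.2)]
(array([ 0.1559, -0.1977,  0.1288]), np.float64(-0.12286662078142285))
```

{"name": "move_arm", "arguments": {
  "steps": [
    [[0.05,-0.06,0.04],0,1],
    [[0.1,-0.12,0.08],0,1],
    [[0.156,-0.198,0.128],0,1],
    [[0.156,-0.198,0.128],0,1],
    [[0.156,-0.198,0.128],0,1],
    [[0.156,-0.198,0.128],0,1],
    [[0.156,-0.198,0.128],0,1]
  ]
}}

```text
t: 6.08
tcp_pos: [441.0, 9.8, 121.4]
eef_rot: [0.303, 3.125, -0.0]
wrist_force: [0.4, 0.0, -0.2]
grip_width: 87.9
grip_force: 0.0
```

```bash
python3 - <<'E'
from h import *
print(tool()[2]["t"],go([440,9,22],169.1))
E
```

```text
6.075 (array([ 0.001 , -0.0009,  0.0994]), np.float64(-0.16694738704401857))
```

{"name": "move_arm", "arguments": {
  "steps": [
    [[0.001,-0.001,0.05],0,1],
    [[0.001,-0.001,0.085],0,1],
    [[0.001,-0.001,0.0985],0,1],
    [[0.001,-0.001,0.0985],0,1],
    [[0.001,-0.001,0.0985],0,0],
    [[0.001,-0.001,0.0985],0,0],
    [[0.001,-0.001,0.0985],0,0],
    [[0.001,-0.001,0.0985],0,0],
    [[0.001,-0.001,0.0985],0,0],
    [[0.001,-0.001,0.0985],0,0]
  ],
  "squeeze": 30
}}

```text
t: 7.32
tcp_pos: [438.6, 9.5, 22.3]
eef_rot: [0.301, 3.127, 0.0]
wrist_force: [-0.1, 0.7, 0.7]
grip_width: 33.7
grip_force: 30.0
```

```bash
python3 - <<'E'
from h import *
t,R,s=tool(); print(np.round(t,1),s["wrist_force"],np.degrees(np.arctan2(R[1,0],R[0,0])))
E
```

```text
[438.6   9.5  22.3] [-0.09589324  0.65382341  0.6764104 ] 169.00647893101845
```

{"name": "move_arm", "arguments": {
  "steps": [
    [[0,0,-0.01],0,0],
    [[0,0,-0.05],0,0],
    [[0,0,-0.098],0,0],
    [[0,0,-0.098],0,0],
    [[0,0,-0.098],0,0]
  ]
}}

```text
t: 7.95
tcp_pos: [437.9, 9.7, 119.6]
eef_rot: [-0.301, -3.126, -0.0]
wrist_force: [1.0, -0.4, -3.9]
grip_width: 33.8
grip_force: 30.0
```

```bash
python3 - <<'E'
from h import *
snap(7); print(go([625,165.5,90],199.1)); print(tool()[2]["grip_width"])
E
```

```text
[437.9   9.7 119.6] 7.95 169.00289121866376 0.023411915830957905
(array([-0.1542,  0.1887,  0.0288]), np.float64(-30.096393571404562))
33.78039383951047
```

View pics/w7.png

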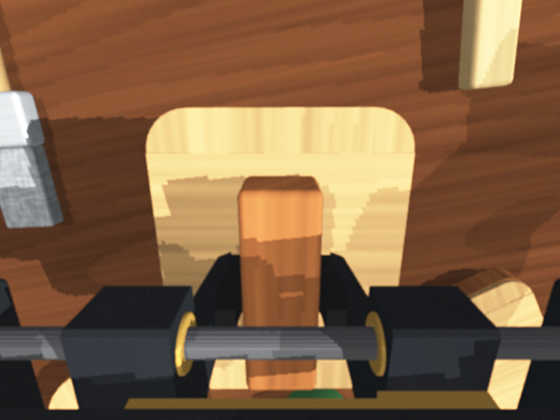

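The held board sits straight: its near edge is at row 107, cols 147-414, centred on col 280. That puts the edge at tool x ≈ 78, so the board centre is about -1.8 mm along tool x, as expected.

{"name": "move_arm", "arguments": {
  "steps": [
    [[-0.03,0.037,0],-6,0],
    [[-0.06,0.074,0],-12,0],
    [[-0.09,0.111,0],-18,0],
    [[-0.12,0.148,0],-24,0],
    [[-0.145,0.178,0.01],-30,0],
    [[-0.154,0.189,0.028],-30,0],
    [[-0.154,0.189,0.028],-30,0],
    [[-0.154,0.189,0.028],-30,0],
    [[-0.154,0.189,0.028],-30,0]
  ]
}}

```text
t: 9.12
tcp_pos: [625.6, 165.1, 92.8]
eef_rot: [-0.518, 3.098, -0.0]
wrist_force: [0.4, 0.2, -3.5]
grip_width: 34.0
grip_force: 30.0
```

```bash
python3 - <<'E'
from h import *
snap(8); print(go([624.8,165.4,48],199.1))
E
```

```text
[625.6 165.1  92.8] 9.125 -161.03076745439643 0.004764824042317763
(array([0.0008, 0.0005, 0.045 ]), np.float64(-0.13256199619753772))
```

View pics/w8.png

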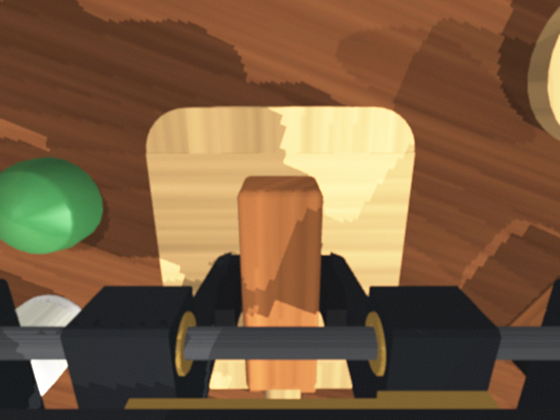

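The board hides the blade completely and is aligned. Lowering it gently.

{"name": "move_arm", "arguments": {
  "steps": [
    [[0.0008,0.0005,0.015],0,0],
    [[0.0008,0.0005,0.03],0,0],
    [[0.0008,0.0005,0.038],0,0],
    [[0.0008,0.0005,0.041],0,0],
    [[0.0008,0.0005,0.043],0,0],
    [[0.0008,0.0005,0.043],0,0],
    [[0.0008,0.0005,0.043],0,0]
  ]
}}

```text
t: 10.05
tcp_pos: [625.0, 165.9, 49.6]
eef_rot: [-0.519, 3.098, -0.0]
wrist_force: [0.3, -0.0, -2.4]
grip_width: 33.5
grip_force: 30.0
```

```bash
python3 - <<'E'
from h import *
print(tool()[0],tool()[2]["wrist_force"],go([624.8,165.4,48]))
E
```

```text
[625.03085011 165.90560248  49.58570703] [ 0.25883354 -0.03269592 -2.38947294] (array([ 0.0004, -0.0004,  0.0016]), None)
```

{"name": "move_arm", "arguments": {
  "steps": [
    [[0,0,0.001],0,0],
    [[0,0,0.0015],0,0],
    [[0,0,0.0015],0,0]
  ]
}}

```text
t: 10.42
tcp_pos: [625.0, 165.9, 48.4]
eef_rot: [-0.519, 3.098, -0.0]
wrist_force: [-1.0, -1.1, 3.0]
grip_width: 33.8
grip_force: 30.0
```

{"name": "move_arm", "arguments": {
  "steps": [
    [[0,0,0],0,1],
    [[0,0,0],0,1],
    [[0,0,0],0,1],
    [[0,0,0],0,1],
    [[0,0,-0.03],0,1],
    [[0,0,-0.09],0,1],
    [[0,0,-0.15],0,1],
    [[0,0,-0.2],0,1],
    [[0,0,-0.2],0,1],
    [[0,0,-0.2],0,1]
  ]
}}

```text
t: 11.68
tcp_pos: [624.5, 165.8, 246.6]
eef_rot: [0.518, -3.097, -0.0]
wrist_force: [0.0, -0.5, -0.0]
grip_width: 88.2
grip_force: 0.0
```

```bash
python3 - <<'E'
from h import *
snap(9)
for z in (44,): 
    r,b=rect(9,(627,166),z); print(r)
print(go([690,-195,250],190))
E
```

```text
[624.5 165.8 246.6] 11.675 -160.99597583033537 0.020521788644718902
((631.8853759765625, 167.47183227539062), (171.39511108398438, 124.5194091796875), 19.0213680267334)
(array([ 0.0555, -0.3625, -0.0041]), np.float64(9.006088809778817))
```

View pics/w9.png

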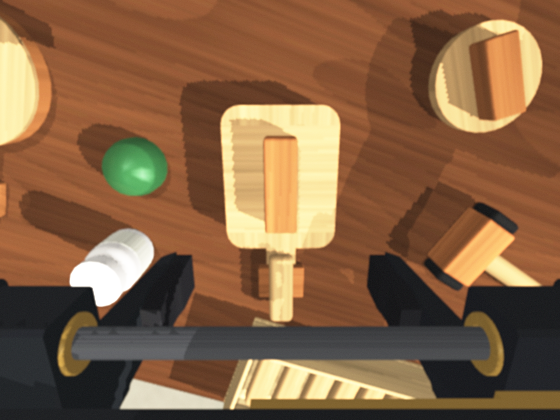

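The squared board sits flush: board at cols 222-340, rows 105-248, with only the handle emerging at (282,285). Next is the round blade seen from overhead, plus the round board's bar direction.

```bash
python3 - <<'E'
from h import *
print(go([695,-175,250],190))
for k in(3,2):
    im=cv2.imread(f"pics/w{k}.png"); h,s,v=cv2.split(cv2.cvtColor(im,cv2.COLOR_BGR2HSV))
    m=((h<=17)&(s>135)&(v>190)).astype(np.uint8); m=cv2.morphologyEx(m,cv2.MORPH_OPEN,np.ones((5,5)))
    for c in blobs(m,500):
        P=plane(k,c[:,0],48).astype(np.float32); r=cv2.minAreaRect(P)
        if np.hypot(r[0][0]-436,r[0][1]+337)<60: print(k,r)
E
```

```text
(array([ 0.0443, -0.3452, -0.0041]), np.float64(9.006088809778817))
3 ((434.9258728027344, -332.2931213378906), (98.40254211425781, 23.982765197753906), 1.6210845708847046)
2 ((435.4864501953125, -328.8193054199219), (99.23865509033203, 46.363380432128906), 1.6640183925628662)
```

{"name": "move_arm", "arguments": {
  "steps": [
    [[0.007,-0.055,0],0,1],
    [[0.014,-0.11,0],6,1],
    [[0.02,-0.17,0],9,1],
    [[0.03,-0.23,0],9,1],
    [[0.038,-0.29,0],9,1],
    [[0.044,-0.345,0],9,1],
    [[0.044,-0.345,0],9,1],
    [[0.044,-0.345,0],9,1],
    [[0.044,-0.345,0],9,1]
  ]
}}

```text
t: 12.85
tcp_pos: [695.6, -173.1, 247.6]
eef_rot: [0.277, -3.129, -0.001]
wrist_force: [0.2, 0.7, 0.6]
grip_width: 88.5
grip_force: 0.0
```

```bash
python3 - <<'E'
from h import *
snap(10)
P=contour(10,(628,-186),26,41); d=P-[628,-186]; a=np.degrees(np.arctan2(d[:,1],d[:,0])); ok=np.abs(a-5)>30
r=least_squares(lambda x:np.hypot(*(P[ok]-x[:2]).T)-x[2],[628,-186,75],loss="soft_l1"); print(r.x,ok.sum(),np.sqrt(np.mean(r.fun**2)),cam(10)[:2,3])
print(circle(10,(628,-186),26,41,5)[0])
print(go([505,-320,250],184))
E
```

```text
[ 695.6 -173.1  247.6] 12.85 -169.89352832542386 0.006939550823892489
[ 630.96165476 -186.09485005   74.42115741] 329 0.2801559275095893 [ 616.18114391 -188.54331469]
[ 631.07117438 -186.04564163   74.36867752]
(array([ 0.2135, -0.1111, -0.0022]), np.float64(6.106936697172813))
```

{"name": "move_arm", "arguments": {
  "steps": [
    [[0.06,-0.03,0],3,1],
    [[0.12,-0.06,0],6,1],
    [[0.18,-0.09,0],6,1],
    [[0.213,-0.111,0.02],6,1],
    [[0.213,-0.111,0.03],6,1],
    [[0.213,-0.111,0.03],6,1],
    [[0.213,-0.111,0.03],6,1]
  ]
}}

```text
t: 13.78
tcp_pos: [506.4, -319.9, 218.3]
eef_rot: [-0.113, 3.139, -0.001]
wrist_force: [-0.4, 0.4, -0.1]
grip_width: 88.4
grip_force: 0.0
```

```bash
python3 - <<'E'
from h import *
snap(11)
print(circle(11,(436,-337),18)[0])
im=cv2.imread("pics/w11.png"); h,s,v=cv2.split(cv2.cvtColor(im,cv2.COLOR_BGR2HSV))
m=((h<=17)&(s>135)&(v>190)).astype(np.uint8); m=cv2.morphologyEx(m,cv2.MORPH_OPEN,np.ones((5,5)))
for c in blobs(m,500):
    P=plane(11,c[:,0],48).astype(np.float32); r=cv2.minAreaRect(P)
    if np.hypot(r[0][0]-436,r[0][1]+337)<60: print(r); cv2.drawContours(im,[c],-1,(255,0,0),1)
cv2.imwrite("pics/w11a.png",im)
E
```

```text
[ 506.4 -319.9  218.3] 13.775 -175.86843871355103 0.0025363803825017303
[ 436.03799842 -337.16298074   74.46364618]
((435.7813720703125, -332.7138977050781), (97.9630126953125, 23.533275604248047), 1.6680693626403809)
```

View pics/w11a.png

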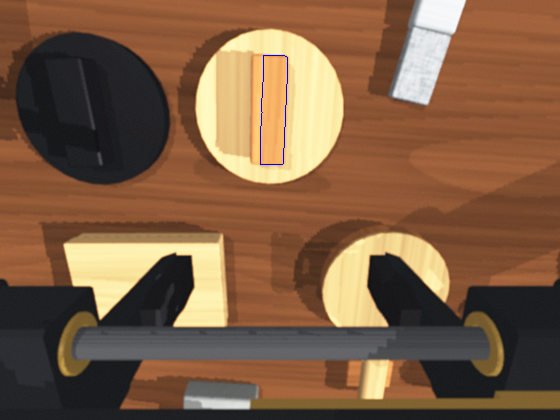

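The maple round board is at (270,105) with its bar along 1.7°, and the black look-alike at (92,108) is clear of it. Moving to grasp.

```bash
python3 - <<'E'
from h import *
print(go([436,-337.2,22.3],181.7))
E
```

```text
(array([ 0.0715, -0.0119,  0.196 ]), np.float64(2.4274922805149686))
```

{"name": "move_arm", "arguments": {
  "steps": [
    [[0.04,-0.007,0.03],2.4,1],
    [[0.0715,-0.012,0.07],2.4,1],
    [[0.0715,-0.012,0.1],2.4,1],
    [[0.0715,-0.012,0.1],2.4,1],
    [[0.0715,-0.012,0.1],2.4,1]
  ]
}}

```text
t: 14.45
tcp_pos: [435.8, -338.1, 119.1]
eef_rot: [-0.046, 3.14, -0.003]
wrist_force: [0.7, -0.3, 0.6]
grip_width: 87.9
grip_force: 0.0
```

```bash
python3 - <<'E'
from h import *
print(go([436,-337.2,22.3],181.7))
E
```

```text
(array([-0.0001,  0.0011,  0.0968]), np.float64(-0.023843728298302835))
```

{"name": "move_arm", "arguments": {
  "steps": [
    [[0,0.001,0.05],0,1],
    [[0,0.001,0.085],0,1],
    [[0,0.001,0.097],0,1],
    [[0,0.001,0.097],0,1],
    [[0,0.001,0.097],0,0],
    [[0,0.001,0.097],0,0],
    [[0,0.001,0.097],0,0],
    [[0,0.001,0.097],0,0],
    [[0,0.001,0.097],0,0],
    [[0,0.001,0.097],0,0]
  ],
  "squeeze": 30
}}

```text
t: 15.7
tcp_pos: [434.6, -336.9, 20.8]
eef_rot: [0.044, -3.141, -0.0]
wrist_force: [-0.2, -0.1, 1.6]
grip_width: 33.9
grip_force: 30.0
```

{"name": "move_arm", "arguments": {
  "steps": [
    [[0,0,-0.01],0,0],
    [[0,0,-0.05],0,0],
    [[0,0,-0.098],0,0],
    [[0,0,-0.098],0,0],
    [[0,0,-0.098],0,0]
  ]
}}

```text
t: 16.32
tcp_pos: [434.3, -336.5, 118.2]
eef_rot: [0.044, -3.141, -0.002]
wrist_force: [-0.5, 0.3, -3.0]
grip_width: 34.0
grip_force: 30.0
```

```bash
python3 - <<'E'
from h import *
snap(12)
t,R,s=tool(); print(s["grip_width"],go([631,-186,90]))
# held board circle in tool frame: top face plane at world z = t_z - 4.3 (tcp 22.3, top 18)
z=t[2]-4.3; P=contour(12,t[:2]+R[:2,0]*40,z); q=(P-t[:2])@R[:2,:2]
ok=(q[:,0]>5)&(np.hypot(*q.T)>65)
r=least_squares(lambda x:np.hypot(*(q[ok]-x[:2]).T)-75,[0,0],loss="soft_l1"); print("tool-frame centre",r.x,ok.sum(),np.abs(r.fun).mean())
E
```

```text
[ 434.3 -336.5  118.2] 16.325 -178.39498154433238 0.020735146095997355
33.629851308375045 (array([-0.201 ,  0.1447,  0.0276]), None)
tool-frame centre [-1.67618354 -1.0070618 ] 408 0.15776508725187013
```

{"name": "move_arm", "arguments": {
  "steps": [
    [[-0.05,0.036,0],0,0],
    [[-0.1,0.072,0],0,0],
    [[-0.15,0.108,0],0,0],
    [[-0.199,0.145,0.01],0,0],
    [[-0.199,0.145,0.028],0,0],
    [[-0.199,0.145,0.028],0,0],
    [[-0.199,0.145,0.028],0,0],
    [[-0.199,0.145,0.028],0,0]
  ]
}}

```text
t: 17.38
tcp_pos: [629.4, -187.1, 91.4]
eef_rot: [-0.042, 3.141, -0.001]
wrist_force: [0.4, -0.0, -2.6]
grip_width: 33.4
grip_force: 30.0
```

```bash
python3 - <<'E'
from h import *
t,R,s=tool(); print(s["grip_width"],go([629.4,-185.4,46.8]))
E
```

```text
33.356044960094714 (array([-0.    ,  0.0018,  0.0446]), None)
```

{"name": "move_arm", "arguments": {
  "steps": [
    [[0,0.0018,0.015],0,0],
    [[0,0.0018,0.03],0,0],
    [[0,0.0018,0.038],0,0],
    [[0,0.0018,0.041],0,0],
    [[0,0.0018,0.043],0,0],
    [[0,0.0018,0.044],0,0],
    [[0,0.0018,0.044],0,0]
  ]
}}

```text
t: 18.25
tcp_pos: [629.6, -184.6, 47.0]
eef_rot: [-0.044, 3.141, -0.0]
wrist_force: [-0.1, -0.2, -2.3]
grip_width: 34.0
grip_force: 30.0
```

{"name": "move_arm", "arguments": {
  "steps": [
    [[0,-0.0007,0],0,0],
    [[0,-0.0007,0.001],0,0],
    [[0,-0.0007,0.001],0,0]
  ]
}}

```text
t: 18.62
tcp_pos: [629.7, -185.5, 46.8]
eef_rot: [-0.044, 3.14, -0.001]
wrist_force: [-2.3, 0.7, 5.5]
grip_width: 34.1
grip_force: 30.0
```

Contact made at 5.5 N. Releasing and backing off, moving outward a little for an overhead look.

{"name": "move_arm", "arguments": {
  "steps": [
    [[0,0,-0.0005],0,1],
    [[0,0,-0.0005],0,1],
    [[0,0,-0.0005],0,1],
    [[0,0,-0.0005],0,1],
    [[0,0,-0.03],0,1],
    [[0,0,-0.09],0,1],
    [[0,0,-0.15],0,1],
    [[-0.05,0.02,-0.2],0,1],
    [[-0.05,0.02,-0.2],0,1],
    [[-0.05,0.02,-0.2],0,1],
    [[-0.05,0.02,-0.2],0,1]
  ]
}}

```text
t: 20.0
tcp_pos: [678.3, -164.1, 244.7]
eef_rot: [0.044, -3.139, -0.001]
wrist_force: [-0.3, 0.1, -0.0]
grip_width: 87.7
grip_force: 0.0
```

```bash
python3 - <<'E'
from h import *
from rig import camera
snap(13)
P=contour(13,(631,-186),44,41); d=P-[631,-186]; a=np.degrees(np.arctan2(d[:,1],d[:,0])); ok=np.abs(a-5)>30
r=least_squares(lambda x:np.hypot(*(P[ok]-x[:2]).T)-x[2],[631,-186,75],loss="soft_l1"); print(r.x,ok.sum(),np.sqrt(np.mean(r.fun**2)))
s=cv2.cvtColor(camera("scene"),cv2.COLOR_RGB2BGR)
w=cv2.imread("pics/w13.png")[:300]
o=np.zeros((600,800,3),np.uint8); o[:300,:560]=w; o[300:600,:800]=cv2.resize(s[170:320,110:510],(800,300),interpolation=cv2.INTER_CUBIC); cv2.imwrite("pics/fin.png",o)
E
```

```text
[ 678.3 -164.1  244.7] 20.0 -178.41162550043518 0.005590178405575848
[ 630.92779972 -186.08848762   74.36637619] 342 0.3057198174300869
```

View pics/fin.png

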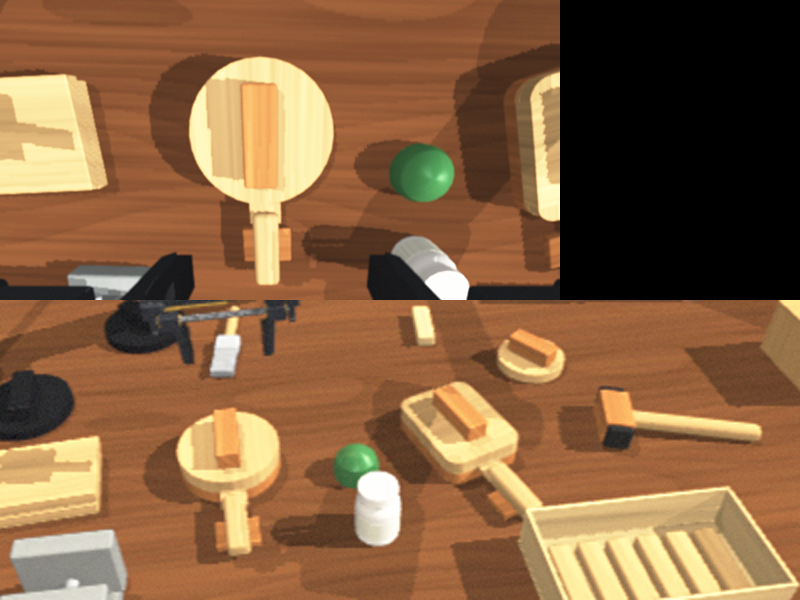

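Both boards lie flush on their blades: the round one at (261,130) and the squared one at (460,430) in the lower scene crop. The round board's centre (630.9,-186.1) matches the blade's (631.0,-186.1), and the bystanders look undisturbed.

```bash
python3 -c "
from rig import sign_off
print(sign_off())"
```

```text
the job is handed in; nothing more can be done
None
```

The job is handed in at about 20 s of the 54 s allowed: the round and squared top boards were set down flush on their matching blades (round board's measured centre within about 1 mm of its blade's), and the small board and bystanders look undisturbed; `sign_off()` gave no verdict.

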